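# Preset the espresso bar's water valve two turns open

## Task

Preset the water valve of the espresso bar: wind its handwheel clockwise by the crank handle until the valve is shut against its stop, then back it off anticlockwise by exactly two full turns from that stop. Finish while still firmly gripping the crank handle, holding the wheel at that setting for a colleague who is about to tighten the gland nut, and leave the spanner, the milk jug and the portafilter lying where they are.

Things in the scene. Friction and masses are not known exactly. Their poses are not given: they have to be found in the camera images.
- wheel (a joint): turn of the valve's handwheel about its upright stem, rad: 0 = shut (hard stop), growing as it opens, anticlockwise from above; one turn is 6.283, two turns 12.566, fully open 25.1. It starts between 2 and 8. The wheel does not rise as it turns; packing friction of 0.15 N m (about 3.5 N at the crank handle) keeps it where it is left
- stem_top (a point): fixed point on the axis of the handwheel, 150 mm above the counter, just over the wheel's nut: the centre that the crank handle circles. Its level x axis points to where the crank handle stands when the valve is shut; z is up. Handwheel: bare aluminium, 102 mm over the rim, three spokes, rim 12 mm thick, its top 141 mm above the counter
- riser: the fixed pipework that carries the wheel: brass globe valve, copper pipe level along its y axis at 58 mm height, going down into the counter 175 mm to either side. Origin on the counter under the wheel's axis; same axes as stem_top. A 40 mm pressure gauge stands on the pipe 105 mm to the -y side, its top at 132 mm; all else but the wheel is lower
- crank: the crank handle: upright barrel of pale turned wood, 21 mm in diameter, 50 mm tall, on the wheel's rim, 45 mm from the axis; it revolves freely on its own pin, so a gripper can lead it round without turning. Origin at its centre, 169 mm above the counter (top at 194 mm). Its direction from the axis is the x axis of stem_top turned anticlockwise by the wheel's value
- spanner: bystander: double open-ended steel spanner, 220 mm long, 8 mm thick, lying flat on the counter on the robot's side of the pipe; origin at its middle, on the counter; x axis along it. To be left alone
- jug: bystander: steel milk jug, 84 mm in diameter, 100 mm tall, handle at its y side, standing on the counter beyond the pipe; origin at the centre of its underside. To be left alone
- portafilter: bystander: steel bottomless portafilter, basket 72 mm in diameter and 30 mm tall with a black handle reaching 184 mm along its x axis, lying on the counter beyond the pipe; origin at the centre of the basket's underside. To be left alone

How it is judged:
By the outcome, as a careful person would: the job done as asked, in the order asked, and still so for the second after the job is handed in, while the arm keeps its last pose, push and grip.
It also fails if it takes over 58 s, if anything falls off the work surface, if the arm or the gripper's body presses on something with over 40 N, if the wrist force passes 120 N, or if a joint passes its speed limit or range.

## Robot

A 6-joint arm with a two-finger parallel gripper is mounted at the origin on the work surface. World frame = base frame: x ahead of the robot, y to its left, z up, the work surface at z = 0. Lengths are in m, angles in rad, forces in N, time in s.
With the tool pointing down it reaches from about 0.3 to 0.85 m from the base axis. Payload 5.4 kg.
Tool frame: the origin (TCP) lies at the very end of the fingers, on their centre line; the grasp point (between the pads) lies 19 mm behind it (robot.hold_point_z is the distance from the TCP to the grasp point, in m); z points along the fingers, y is the line along which they close (so a half turn about z gives the same grasp; the last joint's range is limited). The gripper opens to 85 mm and grips with 20 to 120 N. Pads are 22 mm wide; open, the fingers measure 114 mm over their backs; the gripper's body (76 mm by 85 mm) begins 54 mm behind the grasp point. The pads swing forward as they close: fully open they stand 13 mm farther back than shut.
Start: joints at [-1.466, 0.158, 1.597, -0, 1.386, -0.21], TCP at [0.178, -0.547, 0.231] pointing down, gripper open.
Joint ranges: [-2.91, 2.91], [-0.94, 2.29], [0.18, 2.7], [-1.29, 4.43], [0.17, 2.64], [-3, 3]. Speed limits (rad/s): [2.57, 2.57, 3.14, 3.14, 3.14, 3.14].

## Interface

Orientations are given as a rotation vector (axis times angle).
In Python, from plant import robot, vision gives the robot as it stands. The module is installed in compiled form; this text tells all that it offers.
- The arm moves only by the tool step_arm, never from a script. Its argument "deltas" is a list that holds one entry, the list of rows, each a list of 7 numbers: the turn, a rotation vector about the tool's x, y, z scaled (see below), then the shift along the tool's x, y, z scaled (see below), then the opening in per cent of the stroke, from 0 (shut) to 100 (fully open). In form: [[[ax, ay, az, x, y, z, grip], ...]]. A call has 1 to 5 rows; each row shifts and turns the commanded pose from where the row before left it, along the tool's axes as they then stand; what a row does not reach is not made up. The controller multiplies each number of a shift by 0.03 m and each number of a turn by 5 degrees. A row lasts 1/10 s, in which the tool goes at most 50 mm and 8.59 degrees, less where a joint would pass 70% of its speed; a pose out of reach is approached as far as the arm can. A call with a number of a shift or a turn outside -1 to 1 is refused whole. A call with a gripper value outside its range is refused whole. The fingers move at their own pace and stop on an object; the grip force is fixed at half the most. Time passes only in rows, so rows that do not move let the fingers close. It gives the time, the measured TCP pose, the force, the opening and the grip force at its end, in the units of the state.
- robot.observe(): the state, without advancing time (a new reading comes with each control period).
- vision.get_image(name): name is "scene" or "top" or "wrist"; returns the picture (384x512x3 uint8, blue, green, red); there is no depth.
- vision.camera_model(name): a dict with "fovy" (degrees; the focal length in pixels is half the picture's height over the tangent of half this angle, whatever the lens; pixels are square), "cx", "cy" (the principal point, pixels), "position" and "orientation" of the camera in the world; the wrist camera has in their place "mount" (4x4, takes a point from camera to tool coordinates, whose origin is the TCP and whose axes are the flange's). Camera axes: x right, y down, z forward; pixel columns grow to the right and rows downward; lengths in m; the calibration is good to about 2 mm. The wrist camera is an equidistant fisheye: a pixel r from the principal point sees the ray r / f radians off the axis. A picture is of the moment at which its call begins: read the wrist's pose just before it. camera_model takes no time and is no camera call.
- robot.job_done(): hands the job in; it is judged then, once.
The state is a dict: "time": time; "joint_pos": joint angles; "qvel": joint speeds; "joint_torque": joint torques, N m; "tcp_pos": TCP position; "tool_rot": TCP orientation; "force": force on the tool from outside, world axes, zero at the start; "wrist_torque": the same for the moment, N m; "gripper_width": finger opening in m; "grasp_force": force on a finger pad.
Only numpy, scipy, OpenCV 4.12 (cv2) and the standard library are available. Lean on these libraries where they do the work, as an engineer would, in place of code of your own. Each camera call takes 0.05 s, during which the arm holds its last target. There are 200 camera calls.

## Working session

There is one attempt and no reset: what is moved stays moved. The work goes in short steps, Python scripts to look and compute and a tool call to move; the robot and the scene stay as the last step left them, time stands still between calls to the robot, and variables do not carry over. Pictures are saved under pics/ and viewed, at most 10 in all, crops included, and the job is handed in when it is done.

Besides the shell and the picture viewer there is one more tool, called after ">>>" as name([rows], argument=value, ...), one row to a line, values as JSON. step_arm: Moves the arm, as the interface text tells. Shifts and turns lie within -1 to 1; 1 stands for 0.03 m of shift or 5 degrees of turn. Its arguments: {"type":"object","properties":{"deltas":{"type":"array","items":{"type":"array","items":{"type":"array","items":{"type":"number"}}}}},"required":["deltas"]}

```bash
mkdir -p pics; python3 - <<'E'
from plant import robot, vision
import cv2,numpy as np
s=robot.observe()
for k in ("time","tcp_pos","tool_rot","gripper_width","force"): print(k,s[k])
for n in("scene","top"):
    cv2.imwrite(f"pics/{n}0.png",vision.get_image(n)); print(n,vision.camera_model(n))
print(vision.camera_model("wrist"))
E
```

```text
time 0.0
tcp_pos [ 0.17794026 -0.54611967  0.23027788]
tool_rot [-3.10083694e+00 -4.92085789e-01 -1.64524842e-04]
gripper_width 0.08540272313796762
force [-0.56098524  0.21685446  1.05014112]
scene {'fovy': 48.93242086116065, 'cx': 258.9910224082411, 'cy': 187.2000016427676, 'position': array([ 0.85129974, -0.31830734,  0.87548047]), 'orientation': array([-2.45518352, -0.84913993,  0.2261265 ])}
top {'fovy': 54.743891913419695, 'cx': 258.7113018482822, 'cy': 186.76976117012714, 'position': array([0.4134009 , 0.04990182, 0.80322257]), 'orientation': array([-2.02559395,  2.19080413, -0.22939018])}
{'fovy': 65.70646984690485, 'cx': 253.447391783899, 'cy': 187.56812837457426, 'mount': array([[ 3.13059677e-04, -9.61146196e-01, -2.76039657e-01,
         7.07033879e-02],
       [ 9.99999644e-01,  5.17164143e-04, -6.66609955e-04,
         4.90151448e-04],
       [ 7.83467435e-04, -2.76039350e-01,  9.61146016e-01,
        -1.42498249e-01],
       [ 0.00000000e+00,  0.00000000e+00,  0.00000000e+00,
         1.00000000e+00]])}
```

View pics/top0.png

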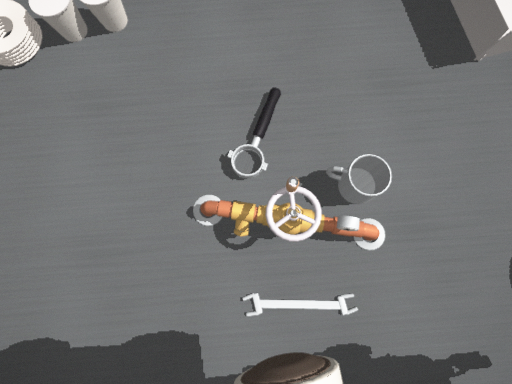

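View pics/scene0.png

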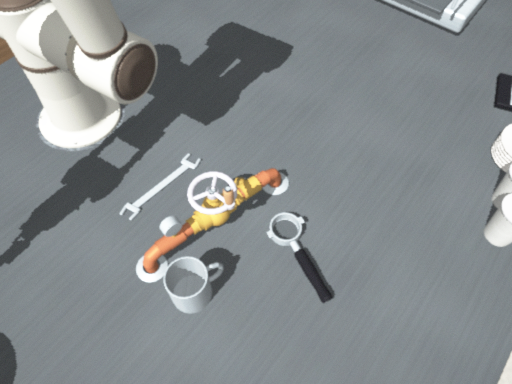

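The top view shows the wheel at about (294,213), the crank top at (292,184), the gauge on the right (348,222) and the pipe feet at (208,210) and (370,234). The spanner is below the pipe, and the jug and portafilter are above it. The scene view agrees. Next I measure these points.

```bash
cat > h.py <<'E'
import numpy as np,cv2
from scipy.spatial.transform import Rotation as Ro
from plant import robot,vision
def ray(n,uv,T=None):
    m=vision.camera_model(n); f=192/np.tan(np.radians(m["fovy"])/2)
    d=np.array([(uv[0]-m["cx"])/f,(uv[1]-m["cy"])/f])
    if n=="wrist":
        r=np.linalg.norm(d); v=np.r_[d/r*np.sin(r),np.cos(r)]
        p,R=T; M=m["mount"]; return p+R.apply(M[:3,3]),R.apply(M[:3,:3]@v)
    v=np.r_[d,1.]; return np.array(m["position"]),Ro.from_rotvec(m["orientation"]).apply(v)
def onz(n,uv,z,T=None):
    o,d=ray(n,uv,T); return o+d*(z-o[2])/d[2]
E
python3 - <<'E'
from h import *
im=cv2.imread("pics/top0.png"); hsv=cv2.cvtColor(im,cv2.COLOR_BGR2HSV)
white=((hsv[...,1]<45)&(hsv[...,2]>170)).astype(np.uint8)
white[:,:262]=0;white[:,326:]=0;white[:180]=0;white[245:]=0
P=np.argwhere(white)[:,::-1]
# outer rim: hull of pixels projected to rim plane, circle fit
W=np.array([onz("top",p,.139)[:2] for p in P])
c=np.median(W,0)
(cc,r)=cv2.minEnclosingCircle(W.astype(np.float32)); print("rim circle",cc,r,"median",c)
print("guess centre",onz("top",(294,213),.141))
# wooden crank
wood=((hsv[...,0]>5)&(hsv[...,0]<20)&(hsv[...,1]>50)).astype(np.uint8)
w=wood.copy(); w[:170]=0;w[195:]=0;w[:,275:]*=1;w[:,:275]=0;w[:,310:]=0
ys,xs=np.nonzero(w);print("wood px",xs.min(),xs.max(),ys.min(),ys.max(),xs.mean(),ys.mean())
for z in(.169,.194):print(z,onz("top",(xs.mean(),ys.mean()),z))
a=onz("top",(370,234),0);b=onz("top",(208,210),0);print("feet",a,b,np.linalg.norm(a-b),(a+b)/2)
d=(b-a);print("pipe y dir deg",np.degrees(np.arctan2(d[1],d[0])))
s=cv2.imread("pics/scene0.png")
def up(i,x,y,w,h,k):return cv2.resize(i[y:y+h,x:x+w],None,fx=k,fy=k,interpolation=cv2.INTER_CUBIC)
cv2.imwrite("pics/c1.png",np.hstack([up(im,255,170,80,80,5),up(s,175,150,80,80,5)]))
E
```

```text
rim circle (0.510331392288208, -0.016648322343826294) 0.05524131655693054 median [ 0.49741883 -0.01877518]
guess centre [ 0.50386754 -0.01714396  0.141     ]
wood px 286 299 179 191 291.4871794871795 186.33333333333334
0.169 [ 0.54719188 -0.01452564  0.169     ]
0.194 [ 0.54191806 -0.01198602  0.194     ]
feet [ 0.46493795 -0.19001864  0.        ] [0.54447139 0.15545207 0.        ] 0.3545075161367859 [ 0.50470467 -0.01728329  0.        ]
pipe y dir deg 77.03539530133871
```

View pics/c1.png

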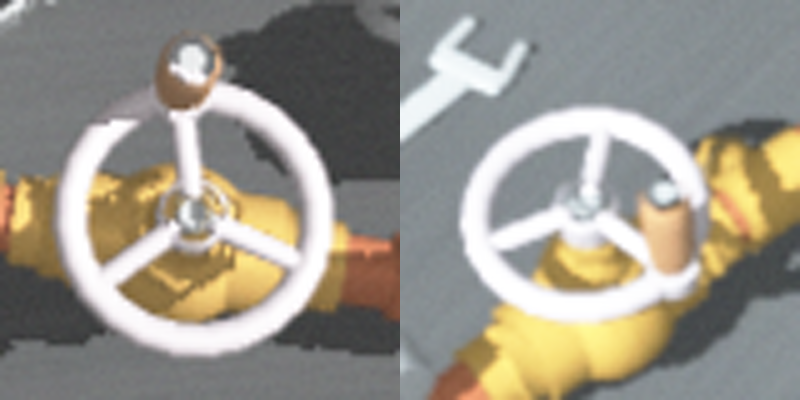

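The centre is at about (0.504,-0.017) and the crank at about (0.549,-0.0145). The shut direction is -13°, so the wheel starts at about 16°+360° ≈ 6.56 rad. First I align the tool with the world axes, then move over.

>>> step_arm([
  [[0,0,-0.9,0,0,0,100],[0,0,-0.9,0,0,0,100],[0,0,-0.9,0,0,0,100],[0,0,-0.9,0,0,0,100],[0,0,0,0.5,-0.8,0,100]],
])

```text
time: 0.6
tcp_pos: [0.1757, -0.5195, 0.2305]
tool_rot: [-2.987, -0.973, 0.0]
force: [0.1, 1.3, -0.4]
gripper_width: 0.085
grasp_force: 0.0
```

>>> step_arm([
  [[0,0,0,0.7,-1,0,100],[0,0,0,0.7,-1,0,100],[0,0,0,0.7,-1,0,100],[0,0,0,0.7,-1,0,100],[0,0,0,0.7,-1,0,100]],
])

```text
time: 1.1
tcp_pos: [0.1725, -0.3337, 0.2307]
tool_rot: [-2.987, -0.971, -0.0]
force: [1.0, 0.2, 0.8]
gripper_width: 0.0855
grasp_force: 0.0
```

>>> step_arm([
  [[0,0,0,0.7,-1,0,100],[0,0,0,0.7,-1,0,100],[0,0,0,0.7,-1,0,100],[0,0,0,0.7,-1,0,100],[0,0,0,0.7,-1,0,100]],
])

```text
time: 1.6
tcp_pos: [0.1768, -0.1577, 0.2306]
tool_rot: [-2.977, -0.966, 0.006]
force: [5.5, 10.2, 13.2]
gripper_width: 0.085
grasp_force: 0.0
```

The yaw sign was wrong: the tool is now at +36°, and the arm has come in too close to its base. I'll correct both, moving out first (world +x is 0.81, 0.59 in tool axes).

>>> step_arm([
  [[0,0,0,0.8,0.58,0,100],[0,0,0,0.8,0.58,0,100],[0,0,0,0.8,0.58,0,100],[0,0,0,0.8,0.58,0,100],[0,0,0,0,0,0,100]],
])

```text
time: 2.1
tcp_pos: [0.2974, -0.1582, 0.2299]
tool_rot: [-2.976, -0.974, 0.007]
force: [-0.9, -0.4, 0.5]
gripper_width: 0.0851
grasp_force: 0.0
```

>>> step_arm([
  [[0,0,1,0,0,0,100],[0,0,1,0,0,0,100],[0,0,1,0,0,0,100],[0,0,1,0,0,0,100],[0,0,1,0,0,0,100]],
])

```text
time: 2.6
tcp_pos: [0.2949, -0.1591, 0.2305]
tool_rot: [-3.121, -0.295, 0.01]
force: [0.5, -0.3, 0.6]
gripper_width: 0.0854
grasp_force: 0.0
```

>>> step_arm([
  [[0,0,1,0,0,0,100],[0,0,1,0,0,0,100],[0,0,0.2,0,0,0,100],[0,0,0,0,0,0,100]],
])

```text
time: 3.0
tcp_pos: [0.2952, -0.1592, 0.2307]
tool_rot: [-3.136, -0.002, 0.01]
force: [0.3, 0.2, 0.1]
gripper_width: 0.0856
grasp_force: 0.0
```

```bash
python3 - <<'E'
from h import *
s=robot.observe()
for k in ("time","tcp_pos","tool_rot","joint_pos","force"): print(k,np.round(s[k],4))
print(Ro.from_rotvec(s["tool_rot"]).as_matrix().round(3))
E
```

```text
time 3.0
tcp_pos [ 0.2952 -0.1592  0.2307]
tool_rot [-3.136e+00 -2.200e-03  1.020e-02]
joint_pos [-8.5890e-01 -5.3540e-01  2.1952e+00 -1.3000e-03  1.4903e+00  7.1060e-01]
force [0.2579 0.235  0.0862]
[[ 1.     0.001 -0.006]
 [ 0.001 -1.     0.006]
 [-0.006 -0.006 -1.   ]]
```

>>> step_arm([
  [[0,0,0,0.94,-0.54,0,100],[0,0,0,0.94,-0.54,0,100],[0,0,0,0.94,-0.54,0,100],[0,0,0,0.94,-0.54,0,100],[0,0,0,0.94,-0.54,0,100]],
])

```text
time: 3.5
tcp_pos: [0.4375, -0.0773, 0.2303]
tool_rot: [-3.136, -0.004, 0.01]
force: [0.2, -1.0, 0.8]
gripper_width: 0.0849
grasp_force: 0.0
```

>>> step_arm([
  [[0,0,0,0.94,-0.54,0,100],[0,0,0,0.94,-0.54,0,100],[0,0,0,0.94,-0.54,0,100],[0,0,0,0.94,-0.54,0,100],[0,0,0,0,0,0,100]],
])

```text
time: 4.0
tcp_pos: [0.5511, -0.0117, 0.2294]
tool_rot: [-3.135, -0.007, 0.01]
force: [-1.0, 0.1, -0.2]
gripper_width: 0.0857
grasp_force: 0.0
```

```bash
python3 - <<'E'
from h import *
s=robot.observe(); p=np.array(s["tcp_pos"]);R=Ro.from_rotvec(s["tool_rot"]); print(p,s["tool_rot"])
im=vision.get_image("wrist"); cv2.imwrite("pics/w1.png",im)
m=vision.camera_model("wrist"); f=192/np.tan(np.radians(m["fovy"])/2); M=m["mount"]
def proj(P):
    q=M[:3,:3].T@(R.inv().apply(np.array(P)-p)-M[:3,3]); r=np.linalg.norm(q[:2]); t=np.arctan2(r,q[2])
    return np.array([m["cx"],m["cy"]])+q[:2]/r*t*f
for P in((.549,-.0145,.194),(.504,-.017,.15),p): print(P,proj(P))
E
```

```text
[ 0.55114879 -0.01174861  0.22939841] [-3.13514154 -0.00737421  0.01016131]
(0.549, -0.0145, 0.194) [257.80943317 219.76881559]
(0.504, -0.017, 0.15) [259.88585855 248.9576284 ]
[ 0.55114879 -0.01174861  0.22939841] [253.11025943 241.47667643]
```

View pics/w1.png

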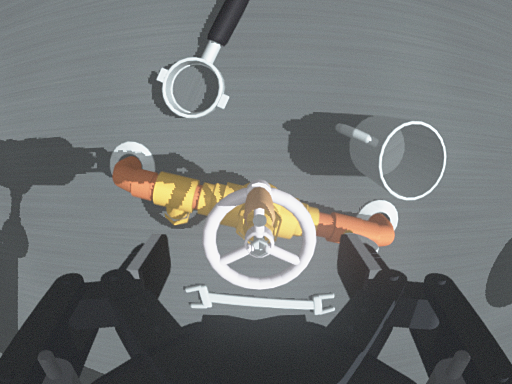

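The wrist view shows the crank top at (259,219) and the nut at (259,246), within about 2 mm of the prediction. The fingers straddle the crank clear of everything, so I descend and grip.

>>> step_arm([
  [[0,0,0,-0.05,0.1,0.6,100],[0,0,0,0,0,0.9,100],[0,0,0,0,0,0.9,100],[0,0,0,0,0,0,100]],
])

```text
time: 4.45
tcp_pos: [0.5437, -0.0158, 0.1541]
tool_rot: [-3.134, -0.001, 0.023]
force: [-0.8, -0.4, -0.8]
gripper_width: 0.0855
grasp_force: 0.0
```

>>> step_arm([
  [[0,0,0,0,0,0,0],[0,0,0,0,0,0,0],[0,0,0,0,0,0,0],[0,0,0,0,0,0,0],[0,0,0,0,0,0,0]],
])

```text
time: 4.95
tcp_pos: [0.548, -0.0159, 0.1592]
tool_rot: [-3.136, -0.001, 0.007]
force: [-0.9, -0.1, 2.9]
gripper_width: 0.0194
grasp_force: 58.4
```

>>> step_arm([
  [[0,0,0,0,0,0,0],[0,0,0,0,0,0,0],[0,0,0,0,0,0,0]],
])

```text
time: 5.25
tcp_pos: [0.5481, -0.0159, 0.1592]
tool_rot: [-3.136, -0.001, 0.008]
force: [-0.8, 0.4, 5.9]
gripper_width: 0.0196
grasp_force: 58.5
```

>>> step_arm([
  [[0,0,0,-0.11,0.615,0,0],[0,0,0,-0.35,0.515,0,0],[0,0,0,-0.53,0.33,0,0],[0,0,0,-0.62,0.085,0,0],[0,0,0,-0.6,-0.17,0,0]],
])

```text
time: 5.75
tcp_pos: [0.4831, -0.0563, 0.1592]
tool_rot: [-3.133, 0.001, -0.001]
force: [11.5, 12.3, 0.3]
gripper_width: 0.0194
grasp_force: 59.3
```

>>> step_arm([
  [[0,0,0,0,0,0,0],[0,0,0,0,0,0,0]],
])

```text
time: 5.95
tcp_pos: [0.4816, -0.0554, 0.1592]
tool_rot: [-3.133, -0.001, 0.007]
force: [-2.0, 6.7, 6.2]
gripper_width: 0.0198
grasp_force: 60.1
```

>>> step_arm([
  [[0,0,0,-0.48,-0.4,0,0],[0,0,0,-0.275,-0.56,0,0],[0,0,0,-0.02,-0.625,0,0],[0,0,0,0.235,-0.58,0,0],[0,0,0,0.45,-0.435,0,0]],
])

```text
time: 6.45
tcp_pos: [0.4772, 0.0212, 0.1592]
tool_rot: [-3.137, -0.002, 0.015]
force: [-3.4, -6.1, 4.1]
gripper_width: 0.0192
grasp_force: 61.4
```

>>> step_arm([
  [[0,0,0,0.585,-0.215,0,0],[0,0,0,0.62,0.045,0,0],[0,0,0,0.55,0.295,0,0],[0,0,0,0.385,0.49,0,0],[0,0,0,0,0,0,0]],
])

```text
time: 6.95
tcp_pos: [0.5448, 0.0011, 0.1593]
tool_rot: [-3.137, -0.0, 0.005]
force: [2.2, -2.8, 3.2]
gripper_width: 0.0194
grasp_force: 61.0
```

```bash
cat >> h.py <<'E'
C=np.array([.505,-.017])
def st():
    s=robot.observe(); d=np.array(s["tcp_pos"][:2])-C
    print("t",s["time"],"tcp",np.round(s["tcp_pos"],4),"r",np.hypot(*d).round(4),"ang",np.degrees(np.arctan2(d[1],d[0])).round(2),"F",np.round(s["force"],1),s["gripper_width"],s["grasp_force"])
E
python3 -c "from h import *;st()"
```

```text
t 6.95 tcp [0.5448 0.0011 0.1593] r 0.0437 ang 24.48 F [ 2.2 -2.8  3.2] 0.019361335088910074 61.00834250450134
```

>>> step_arm([
  [[0,0,0,0.075,0.195,0,0],[0,0,0,0.045,0.205,0,0],[0,0,0,0.015,0.21,0,0],[0,0,0,-0.015,0.21,0,0],[0,0,0,0,0,0,0]],
])

```text
time: 7.45
tcp_pos: [0.5475, -0.0224, 0.1592]
tool_rot: [-3.136, -0.0, 0.004]
force: [3.2, 0.7, 6.3]
gripper_width: 0.0197
grasp_force: 61.3
```

```bash
python3 -c "from h import *;st()"
```

```text
t 7.45 tcp [ 0.5475 -0.0224  0.1592] r 0.0429 ang -7.17 F [3.2 0.7 6.3] 0.019713806218504347 61.261807680130005
```

>>> step_arm([
  [[0,0,0,-0.02,0.1,0,0],[0,0,0,0,0,0,0]],
])

```text
time: 7.65
tcp_pos: [0.5471, -0.025, 0.1593]
tool_rot: [-3.136, -0.001, 0.003]
force: [3.9, 1.6, 4.4]
gripper_width: 0.0198
grasp_force: 61.3
```

```bash
python3 -c "from h import *;st()"
```

```text
t 7.65 tcp [ 0.5471 -0.025   0.1593] r 0.0428 ang -10.77 F [3.9 1.6 4.4] 0.019754324333767025 61.25019192695618
```

>>> step_arm([
  [[0,0,0,-0.02,0.1,0,0],[0,0,0,0,0,0,0]],
])

```text
time: 7.85
tcp_pos: [0.5468, -0.0261, 0.1592]
tool_rot: [-3.132, -0.001, 0.002]
force: [5.3, 8.9, 5.8]
gripper_width: 0.0195
grasp_force: 61.4
```

>>> step_arm([
  [[0,0,0,-0.025,0.1,0,0],[0,0,0,0,0,0,0]],
])

```text
time: 8.05
tcp_pos: [0.5468, -0.0262, 0.1593]
tool_rot: [-3.127, -0.001, -0.001]
force: [10.1, 17.6, 4.3]
gripper_width: 0.0195
grasp_force: 61.7
```

>>> step_arm([
  [[0,0,0,-0.03,0.1,0,0],[0,0,0,0,0,0,0]],
])

```text
time: 8.25
tcp_pos: [0.5468, -0.0263, 0.1592]
tool_rot: [-3.122, -0.002, -0.005]
force: [13.9, 28.3, 3.8]
gripper_width: 0.0196
grasp_force: 62.1
```

```bash
python3 -c "from h import *;st()"
```

```text
t 8.25 tcp [ 0.5468 -0.0263  0.1592] r 0.0428 ang -12.55 F [13.9 28.3  3.8] 0.019591216357209763 62.058634757995605
```

The stop is reached: the TCP holds at (0.5468,-0.0262), -13°, while the force rises to 30 N. Two turns from here must bring the TCP back to this same point. I unload, then go anticlockwise.

>>> step_arm([
  [[0,0,0,0.075,-0.25,0,0],[0,0,0,0,0,0,0]],
])

```text
time: 8.45
tcp_pos: [0.547, -0.0252, 0.1592]
tool_rot: [-3.136, -0.003, 0.004]
force: [3.1, 2.5, 6.1]
gripper_width: 0.0194
grasp_force: 61.7
```

```bash
sed -i 's/^C=.*/C=np.array([.5037,-.016])/' h.py; python3 -c "from h import *;st()"
```

```text
t 8.45 tcp [ 0.547  -0.0252  0.1592] r 0.0443 ang -12.03 F [3.1 2.5 6.1] 0.01941377752159866 61.67506814002991
```

>>> step_arm([
  [[0,0,0,0.01,-0.625,0,0],[0,0,0,-0.245,-0.575,0,0],[0,0,0,-0.455,-0.425,0,0],[0,0,0,-0.59,-0.205,0,0],[0,0,0,-0.62,0.055,0,0]],
])

```text
time: 8.95
tcp_pos: [0.4897, 0.0274, 0.1593]
tool_rot: [-3.136, -0.003, 0.002]
force: [7.7, -8.1, 0.8]
gripper_width: 0.0194
grasp_force: 61.4
```

>>> step_arm([
  [[0,0,0,-0.545,0.305,0,0],[0,0,0,-0.375,0.5,0,0],[0,0,0,-0.14,0.61,0,0],[0,0,0,0.12,0.615,0,0],[0,0,0,0.36,0.51,0,0]],
])

```text
time: 9.45
tcp_pos: [0.4717, -0.0483, 0.1592]
tool_rot: [-3.132, -0.0, 0.006]
force: [7.1, 15.7, 6.3]
gripper_width: 0.0192
grasp_force: 62.3
```

>>> step_arm([
  [[0,0,0,0.535,0.32,0,0],[0,0,0,0.62,0.075,0,0],[0,0,0,0.595,-0.18,0,0],[0,0,0,0.47,-0.41,0,0],[0,0,0,0.265,-0.565,0,0]],
])

```text
time: 9.95
tcp_pos: [0.5464, -0.0281, 0.1591]
tool_rot: [-3.14, -0.0, 0.01]
force: [-8.5, -3.9, 11.9]
gripper_width: 0.0194
grasp_force: 62.6
```

>>> step_arm([
  [[0,0,0,0,0,0,0],[0,0,0,0,0,0,0]],
])

```text
time: 10.15
tcp_pos: [0.5469, -0.0257, 0.1592]
tool_rot: [-3.135, -0.003, 0.006]
force: [1.2, 3.2, 7.2]
gripper_width: 0.0195
grasp_force: 62.1
```

```bash
python3 -c "from h import *;st()"
```

```text
t 10.15 tcp [ 0.5469 -0.0257  0.1592] r 0.0443 ang -12.68 F [1.2 3.2 7.2] 0.019547118151323484 62.10743308067322
```

One full turn brings it back to the same point. I repeat for the second turn.

>>> step_arm([
  [[0,0,0,0.01,-0.625,0,0],[0,0,0,-0.245,-0.575,0,0],[0,0,0,-0.455,-0.425,0,0],[0,0,0,-0.59,-0.205,0,0],[0,0,0,-0.62,0.055,0,0]],
])

```text
time: 10.65
tcp_pos: [0.4898, 0.0274, 0.1593]
tool_rot: [-3.136, -0.003, 0.002]
force: [7.3, -6.3, -0.5]
gripper_width: 0.0193
grasp_force: 61.4
```

>>> step_arm([
  [[0,0,0,-0.545,0.305,0,0],[0,0,0,-0.375,0.5,0,0],[0,0,0,-0.14,0.61,0,0],[0,0,0,0.12,0.615,0,0],[0,0,0,0.36,0.51,0,0]],
])

```text
time: 11.15
tcp_pos: [0.4718, -0.0485, 0.1592]
tool_rot: [-3.132, -0.0, 0.006]
force: [6.2, 15.9, 6.1]
gripper_width: 0.0198
grasp_force: 62.3
```

>>> step_arm([
  [[0,0,0,0.535,0.32,0,0],[0,0,0,0.62,0.075,0,0],[0,0,0,0.595,-0.18,0,0],[0,0,0,0.47,-0.41,0,0],[0,0,0,0.265,-0.565,0,0]],
])

```text
time: 11.65
tcp_pos: [0.5464, -0.0282, 0.1591]
tool_rot: [-3.139, -0.0, 0.011]
force: [-9.8, -4.3, 13.0]
gripper_width: 0.0196
grasp_force: 62.6
```

>>> step_arm([
  [[0,0,0,0,0,0,0],[0,0,0,0,0,0,0],[0,0,0,0,0,0,0]],
])

```text
time: 11.95
tcp_pos: [0.5469, -0.026, 0.1592]
tool_rot: [-3.135, -0.002, 0.006]
force: [1.3, 2.9, 7.9]
gripper_width: 0.0194
grasp_force: 62.2
```

```bash
python3 - <<'E'
from h import *
st(); cv2.imwrite("pics/e.png",np.hstack([cv2.resize(vision.get_image(n),(400,300)) for n in("wrist","scene")]))
E
```

```text
t 11.95 tcp [ 0.5469 -0.026   0.1592] r 0.0443 ang -13.05 F [1.3 2.9 7.9] 0.019386500299923747 62.15738654136658
```

View pics/e.png

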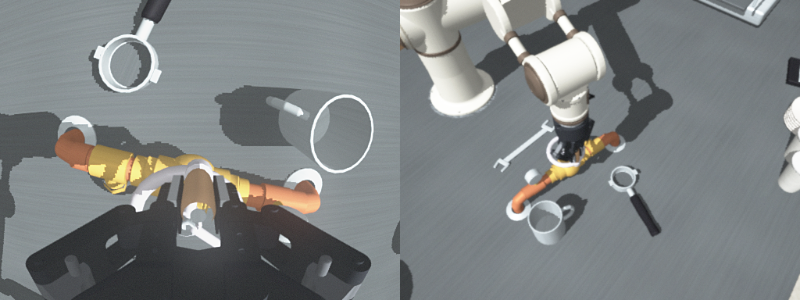

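The pictures show the crank held between the pads (wrist view, about (200,195)) and the bystanders unmoved. The TCP is within 0.3 mm of the stop position, so I hand the job in.

```bash
python3 -c "from plant import robot;print(robot.job_done())"
```

```text
the job is handed in; nothing more can be done
None
```

The valve was shut against its stop and then backed off two full turns (within about 0.5° by the arm's own reading); the job was handed in at about 12 s with the crank still firmly gripped and the spanner, jug and portafilter untouched.

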